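# Bridge a lens jig and set its thumbscrew

### The job

Gently lay (do not drop) the steel bridge bar that carries the thumbscrew across the two saddles of the lens jig, so that it lies fully down in both. Only then turn the thumbscrew clockwise (seen from above) until it seats, back it off a quarter turn, and finish still gripping the thumbscrew there, so that a colleague can lock it while you hold it. Leave the other things on the bench where they are.

Things in the scene. Friction and masses are not known exactly. Their poses are not given: they have to be found in the camera images.
- bridge_mid (a point): centre, half-way up, of the bridge bar: a loose flat steel bar 190 mm long (y), 20 mm wide (x), 14 mm high (z), flat underside, 0.3 to 0.5 kg with its thumbscrew. Starts lying flat on the bench, thumbscrew up; either end may go in either saddle. It can be carried level by the thumbscrew's tab: screw friction keeps it from swinging round.
- thumb_tab (a point): point to grip on the thumbscrew's vertical axis, 22 mm above the bar's top face, 29 mm above the bar's centre. The brass thumbscrew stands at the bar's middle: a collar 18 mm across, 6 mm high, and on it an upright flat tab 28 mm long (this point's x), 10 mm thick (y), its top 34 mm above the bar's top face. It turns without changing height.
- thumbscrew (a joint): angle (rad) by which the thumbscrew is backed off: 0 is seated (a firm stop), growing anticlockwise seen from above, up to a stop at 3.2; at 0 the tab lies square across the bar. Starts between 0.9 and 2.0 and stays where it is left. Turning takes about 0.05 N m; at the seat the torque rises sharply.
- jig_seat (a point): point on the fixed jig mid-way between its two saddles, level with their floors (60 mm above the bench); y runs along the line of the saddles, z up. The saddle posts stand 88 mm to either side along y, each 34 mm long in y. With the bar home, its underside lies on both saddle floors and its centre is 7 mm above this point.
- jig: the fixed aluminium jig, base 110 x 250 mm (y); origin under its centre. Each saddle is a pocket open at the top and towards the middle: side walls 25 mm apart, end walls 195 mm apart over both saddles, upright for 8 mm, then flaring out to 21 mm above the floor. The lens housing between them tops out at 56 mm above the bench.
- plain_bar: plain flat steel bar without a screw, 150 x 22 x 12 mm, lying on the bench; origin under its centre (a bystander)
- lens_ring: dark steel ring, 52 mm across, 12 mm high, lying on the bench (a bystander)
- oil_jar: small amber glass jar with a black cap, 34 mm across, 50 mm high, standing (a bystander)
- cup: white plastic cup, 68 mm across, 75 mm high, standing (a bystander)
- driver: screwdriver with a yellow handle, 190 mm long, lying (a bystander)
- spanner: steel spanner, 140 mm long, lying (a bystander)
- lens_cap: black disc, 52 mm across, 9 mm high, lying (a bystander)
Mind the look-alikes: they are no part of the job. What is meant by the part that bears bridge_mid is not brown or turquoise, and is the larger of those in its own colour.

How it is judged:
On the way, in this order (a step that is already met when the one before it is completed fails the run):
1. the bridge bar lies fully down in both saddles (horizontal distance between bridge_mid and jig_seat below 0.007 m and z of bridge_mid in the frame of jig_seat between 0.004 and 0.0105 m and angle between bridge_mid's own z axis and vertical below 0.06 rad and angle between the y axis of bridge_mid and the y axis of jig_seat, either way round below 0.08 rad), for 0.2 s.
2. the thumbscrew is turned home to its seat while the bar lies in the saddles (all of step 1 and value of joint thumbscrew below 0.08 rad), for 0.2 s.
At the end, for the whole second after the job is handed in: Bar home in both saddles (centre within 7 mm of the middle, height within 3 mm, level within 0.06 rad, in line within 0.08 rad); thumbscrew, after seating, backed off 1.57 rad within 0.3 rad, still, and gripped by the fingers (over 3 N) through the last second (all of step 1 and value of joint thumbscrew between 1.271 and 1.871 rad and velocity of joint thumbscrew between -0.1 and 0.1 rad/s and contact force between the fingers and thumbscrew above 3 N); the arm keeps its last pose, push and grip.
It fails at once if the bar drops onto the jig (over 0.5 m/s within 50 mm above the saddle floors) (horizontal distance between bridge_mid and jig_seat below 0.05 m and z of bridge_mid in the frame of jig_seat below 0.05 m and linear speed of bridge above 0.5 m/s).
It fails at once if another thing on the bench is moved by more than 30 mm (distance of any of plain_bar, lens_ring, oil_jar, cup, driver, spanner, lens_cap from where it was at the start of the episode above 0.03 m).
It also fails if it takes over 58 s, if anything falls off the work surface, if the arm or the gripper's body presses on something with over 40 N, if the wrist force passes 120 N, or if a joint passes its speed limit or range.

### The arm

A 6-joint arm with a two-finger parallel gripper is mounted at the origin on the work surface. World frame = base frame: x ahead of the robot, y to its left, z up, the work surface at z = 0. Lengths are in m, angles in rad, forces in N, time in s.
With the tool pointing down it reaches from about 0.375 to 0.9 m from the base axis. Payload 3.1 kg.
Tool frame: the origin (TCP) lies midway between the tips of the shut fingers; the grasp point (between the pads) lies grip_point_offset behind it (grip_point_offset is the distance from the TCP to the grasp point, in m); y points along the fingers, z is the direction in which the jaws open and shut, and the axes are right-handed (so a half turn about y gives the same grasp; the last joint's range is limited). The gripper opens to 87 mm and grips with 3 to 60 N. Pads are 19 mm wide; open, the fingers measure 117 mm over their backs; the gripper's body (75 mm by 190 mm) begins 51 mm behind the grasp point.
Start: joints at [1.006, 0.527, 1.433, -0, 1.181, -0.178], TCP at [0.236, 0.579, 0.223] pointing down, gripper open.
Joint ranges: [-3.08, 3.08], [-0.75, 2.2], [0.22, 2.44], [-1.43, 4.57], [0, 2.65], [-2.85, 2.85]. Speed limits (rad/s): [2.79, 2.79, 3.14, 3.14, 3.14, 3.14].

### API

Orientations are given as a unit quaternion [x, y, z, w].
In Python, from rig import * gives the robot as it stands.
- The arm moves only by the tool jog_arm, never from a script. Its argument "increments" is a list that holds one entry, the list of rows, each a list of 7 numbers: the turn, a rotation vector about the world's x, y, z in degrees, then the shift along the world's x, y, z in m, then the closure, from -1 (fully open) to 1 (shut), so that 0 is half open. In form: [[[rx, ry, rz, x, y, z, jaw], ...]]. A call has 1 to 8 rows; each row is the pose to reach, as a shift and turn from the pose measured when the call began; what a row does not reach only later rows make up. A row lasts 1/10 s, in which the tool goes at most 50 mm and 8.59 degrees, less where a joint would pass 70% of its speed; a pose out of reach is approached as far as the arm can. A call with a gripper value outside its range is refused whole. The fingers move at their own pace and stop on an object; "squeeze" is the grip in N (left out, the last holds). Time passes only in rows, so rows that repeat a pose let the fingers close. It gives the time, the measured TCP pose, the force and the opening at its end, in the units of the state.
- get_obs(): the state, without advancing time (a new reading comes with each control period).
- camera(name): name is "side" or "top"; returns the picture (420x560x3 uint8, red, green, blue); there is no depth.
- camera_info(name): a dict with "K" (3x3 intrinsics, pixels), "R" (3x3) and "t" (3): a world point X has camera coordinates R X + t. Camera axes: x right, y down, z forward; pixel columns grow to the right and rows downward; lengths in m; the calibration is good to about 2 mm. A picture is of the moment at which its call begins. camera_info takes no time and is no camera call.
- hand_in(): hands the job in, once; it reports no verdict.
The state is a dict: "time": time; "q": joint angles; "joint_velocities": joint speeds; "joint_torque": joint torques, N m; "position": TCP position; "tool_rot": TCP orientation; "ft_force": force on the tool from outside, world axes, zero at the start; "moment": the same for the moment, N m; "grip_width": finger opening in m.
Only numpy, scipy, OpenCV 4.12 (cv2) and the standard library are available. Lean on these libraries where they do the work, as an engineer would, in place of code of your own. Each camera call takes 0.05 s, during which the arm holds its last target.

## Working session

There is one attempt and no reset: what is moved stays moved. The work goes in short steps, Python scripts to look and compute and a tool call to move; the robot and the scene stay as the last step left them, time stands still between calls to the robot, and variables do not carry over. Pictures are saved under pics/ and viewed, and the job is handed in when it is done.

Besides the shell and the picture viewer there is one more tool, called after "Request:" in YAML: its name, and indented under it one key for each argument. jog_arm: Moves the arm, as the interface text tells. Its arguments: {"type":"object","properties":{"increments":{"type":"array","items":{"type":"array","items":{"type":"array","items":{"type":"number"}}}},"squeeze":{"type":"number"}},"required":["increments"]}

```bash
mkdir -p pics; python3 - <<'E'
from rig import *
import cv2
o=get_obs()
for k,v in o.items(): print(k,v)
for n in("top","side"):
    im=camera(n); cv2.imwrite(f"pics/{n}0.png",im[:,:,::-1]); i=camera_info(n); print(n,i)
E
```

```text
time 0.0
q [ 1.00547333e+00  5.28424302e-01  1.43389129e+00 -1.64902286e-05
  1.18137775e+00 -1.78468038e-01]
joint_velocities [-0.00047602  0.00017098 -0.00034961  0.00024745  0.00179064 -0.00038353]
joint_torque [ 1.16029027e-03 -4.40050042e+01 -1.76587969e+01  6.33771345e-02
  5.83615224e-02 -1.79914496e-04]
position [0.23536476 0.57821097 0.22160085]
tool_rot [ 0.694614   -0.1361852   0.13565548 -0.69322621]
ft_force [-0.54118567  0.34289157 -0.52975145]
moment [ 0.0103098   0.0205992  -0.00364554]
grip_width 0.08736020366628472
top {'K': array([[544.74316129,   0.        , 283.08177656],
       [  0.        , 544.74316129, 211.47122252],
       [  0.        ,   0.        ,   1.        ]]), 'R': array([[-1.35675383e-02, -9.99906438e-01, -1.74300411e-03],
       [-9.86064424e-01,  1.36687383e-02, -1.65801440e-01],
       [ 1.65809752e-01, -5.30803044e-04, -9.86157616e-01]]), 't': array([-0.01049382,  0.51340596,  1.32582979])}
side {'K': array([[392.98055238,   0.        , 276.97778253],
       [  0.        , 392.98055238, 215.10973216],
       [  0.        ,   0.        ,   1.        ]]), 'R': array([[ 0.80911835, -0.58715731,  0.02395378],
       [-0.35755247, -0.52424677, -0.7728658 ],
       [ 0.4663515 ,  0.61677517, -0.63411723]]), 't': array([-0.39685515,  0.22000974,  0.72496887])}
```

View pics/top0.png

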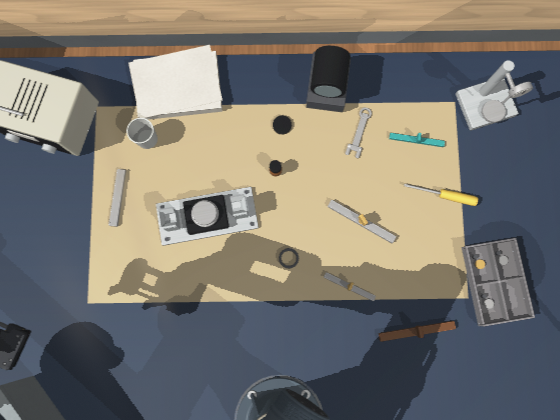

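View pics/side0.png

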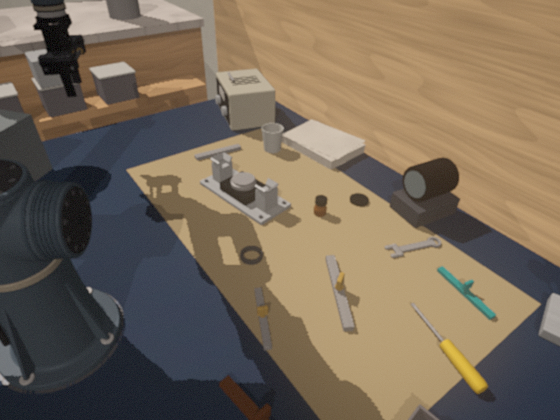

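```bash
python3 - <<'E'
import cv2
im=cv2.imread("pics/top0.png")
cv2.imwrite("pics/c1.png",cv2.resize(im[190:250,315:405],None,fx=8,fy=8,interpolation=cv2.INTER_CUBIC))
cv2.imwrite("pics/c2.png",cv2.resize(im[175:255,145:270],None,fx=6,fy=6,interpolation=cv2.INTER_CUBIC))
im=cv2.imread("pics/side0.png")
cv2.imwrite("pics/c3.png",cv2.resize(im[245:335,300:380],None,fx=6,fy=6,interpolation=cv2.INTER_CUBIC))
cv2.imwrite("pics/c4.png",cv2.resize(im[145:225,190:300],None,fx=7,fy=7,interpolation=cv2.INTER_CUBIC))
E
```

```text
(no output)
```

View pics/c1.png

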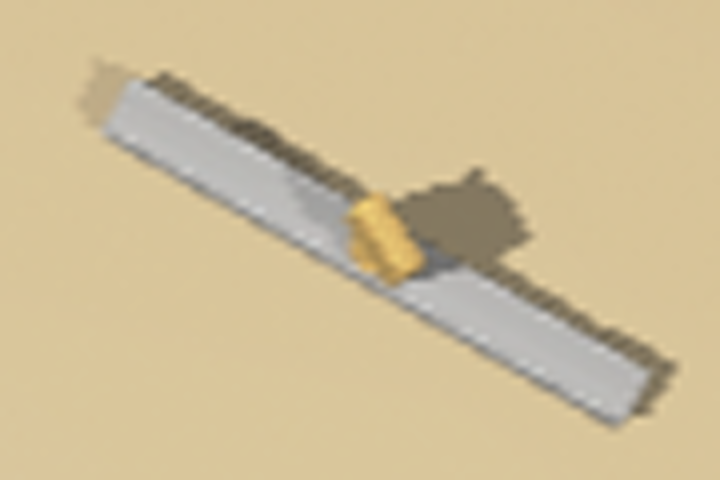

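View pics/c2.png

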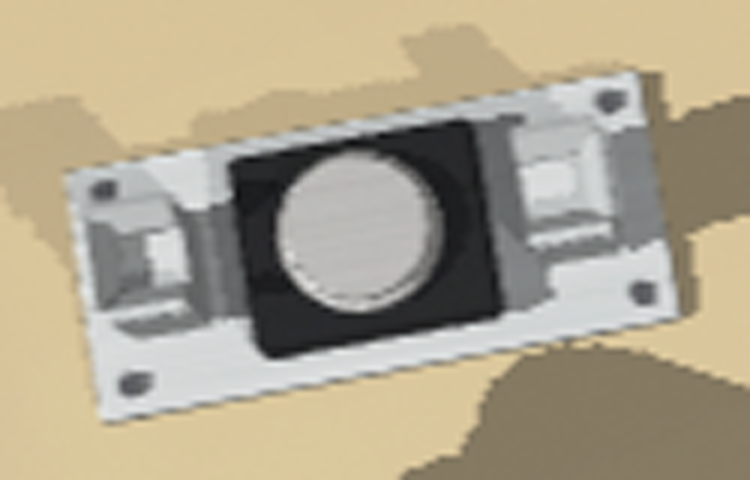

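View pics/c3.png

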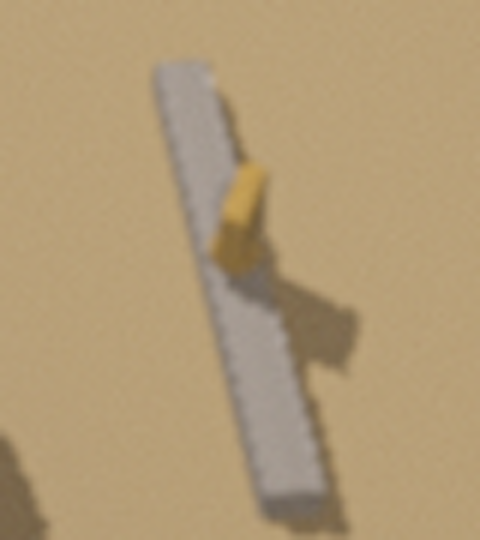

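View pics/c4.png

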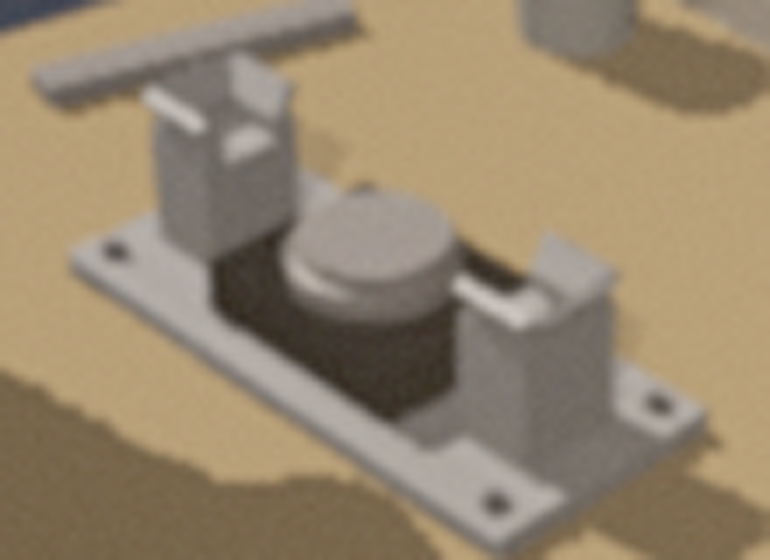

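```bash
cat > h.py <<'E'
import numpy as np
from rig import *
def ray(n,uv,z):
    i=camera_info(n);d=np.linalg.inv(i["K"])@[uv[0],uv[1],1]
    c=-i["R"].T@i["t"]; d=i["R"].T@d
    return c+d*(z-c[2])/d[2]
def proj(n,X):
    i=camera_info(n);p=i["K"]@(i["R"]@np.array(X)+i["t"]);return p[:2]/p[2]
def crop(p,o,f): return (np.array(p)+.5)/f-.5+np.array(o)
E
python3 - <<'E'
from h import *
np.set_printoptions(precision=4,suppress=True)
def show(name,n,pts,o,f,z):
    P=np.array([ray(n,crop(p,o,f),z) for p in pts]); print(name,"mean",P.mean(0)); 
    for i in range(len(P)): 
        d=P[(i+1)%len(P)]-P[i]; print("  ",P[i],"len %.4f ang %.2f"%(np.linalg.norm(d),np.degrees(np.arctan2(d[1],d[0]))))
for z in(.006,.012): show("jig","top",[(66,172),(636,70),(680,318),(102,422)],(145,175),6,z)
show("jigside","side",[(72,262),(505,548),(708,415)],(190,145),7,.01)
show("bar","top",[(133,78),(655,372),(619,418),(105,128)],(315,190),8,.014)
show("barside","side",[(155,65),(262,497),(328,492),(210,65)],(300,245),6,.014)
show("tab","top",[(378,193),(424,263),(393,285),(350,212)],(315,190),8,.048)
show("tabside","side",[(247,163),(268,170),(243,235),(218,232)],(300,245),6,.048)
E
```

```text
jig mean [0.512 0.18  0.006]
   [0.5456 0.3122 0.006 ] len 0.2496 ang -80.42
   [0.5871 0.0661 0.006 ] len 0.1103 ang -170.38
   [0.4783 0.0476 0.006 ] len 0.2499 ang 99.51
   [0.437  0.2941 0.006 ] len 0.1100 ang 9.46
jig mean [0.511  0.1792 0.012 ]
   [0.5444 0.3108 0.012 ] len 0.2485 ang -80.42
   [0.5858 0.0657 0.012 ] len 0.1098 ang -170.38
   [0.4775 0.0474 0.012 ] len 0.2488 ang 99.51
   [0.4364 0.2928 0.012 ] len 0.1095 ang 9.46
jigside mean [0.4964 0.1317 0.01  ]
   [0.4321 0.2865 0.01  ] len 0.2463 ang -79.79
   [0.4757 0.0441 0.01  ] len 0.1078 ang 10.95
   [0.5815 0.0646 0.01  ] len 0.2676 ang 123.95
bar mean [ 0.4916 -0.2182  0.014 ]
   [ 0.5481 -0.1419  0.014 ] len 0.1903 ang -120.83
   [ 0.4506 -0.3053  0.014 ] len 0.0189 ang 140.15
   [ 0.436  -0.2931  0.014 ] len 0.1871 ang 59.19
   [ 0.5319 -0.1324  0.014 ] len 0.0188 ang -30.24
barside mean [ 0.4874 -0.2193  0.014 ]
   [ 0.5276 -0.133   0.014 ] len 0.1889 ang -121.28
   [ 0.4295 -0.2945  0.014 ] len 0.0211 ang -30.05
   [ 0.4478 -0.305   0.014 ] len 0.1873 ang 58.86
   [ 0.5446 -0.1447  0.014 ] len 0.0206 ang 145.39
tab mean [ 0.4897 -0.2163  0.048 ]
   [ 0.504  -0.2143  0.048 ] len 0.0261 ang -148.80
   [ 0.4817 -0.2278  0.048 ] len 0.0120 ang 124.37
   [ 0.4749 -0.2179  0.048 ] len 0.0264 ang 28.41
   [ 0.4981 -0.2053  0.048 ] len 0.0107 ang -56.70
tabside mean [ 0.485  -0.2208  0.048 ]
   [ 0.4971 -0.2093  0.048 ] len 0.0074 ang -60.15
   [ 0.5007 -0.2157  0.048 ] len 0.0312 ang -148.68
   [ 0.4741 -0.2319  0.048 ] len 0.0082 ang 136.20
   [ 0.4682 -0.2262  0.048 ] len 0.0334 ang 30.42
```

```bash
python3 - <<'E'
from h import *
import rig
from scipy.spatial.transform import Rotation as R
print([x for x in dir(rig) if x[0]!='_'])
try: print(grip_point_offset)
except Exception as e: print(e)
o=get_obs();print(R.from_quat(o["tool_rot"]).as_matrix())
E
```

```text
['Unreachable', 'camera', 'camera_info', 'get_obs', 'grip_point_offset', 'hand_in']
0.0187
[[ 9.26118400e-01 -1.07825683e-03  3.77231424e-01]
 [-3.77232789e-01 -1.68094087e-03  9.26116946e-01]
 [-3.64488206e-04 -9.99998006e-01 -1.96350410e-03]]
```

Request:
jog_arm:
  increments:
    - [[0, 0, -8, 0.014, -0.045, 0, -1], [0, 0, -16, 0.029, -0.09, 0, -1], [0, 0, -24, 0.044, -0.137, 0, -1], [0, 0, -32, 0.059, -0.184, 0, -1], [0, 0, -40, 0.074, -0.231, 0, -1], [0, 0, -48, 0.089, -0.278, 0, -0.6], [0, 0, -56, 0.104, -0.325, 0, -0.4], [0, 0, -64, 0.119, -0.372, 0, -0.3]]

```text
time: 0.9
position: [0.3544, 0.2045, 0.2216]
tool_rot: [0.516, -0.485, 0.484, -0.515]
ft_force: [0.9, 0.0, -0.7]
grip_width: 0.0703
```

Request:
jog_arm:
  increments:
    - [[0, 0, -8, 0.015, -0.047, 0, -0.3], [0, 0, -16, 0.03, -0.094, 0, -0.3], [0, 0, -24, 0.045, -0.141, 0, -0.3], [0, 0, -32, 0.06, -0.188, 0, -0.3], [0, 0, -40, 0.075, -0.235, 0, -0.3], [0, 0, -48, 0.09, -0.282, 0, -0.3], [0, 0, -56, 0.106, -0.33, -0.01, -0.3], [0, 0, -63, 0.12, -0.376, -0.03, -0.3]]

```text
time: 1.7
position: [0.4749, -0.1713, 0.1937]
tool_rot: [0.183, -0.682, 0.683, -0.185]
ft_force: [0.7, 0.3, 0.2]
grip_width: 0.0567
```

Request:
jog_arm:
  increments:
    - [[0, 0, 0, 0.016, -0.047, -0.04, -0.3], [0, 0, 0, 0.016, -0.047, -0.08, -0.3], [0, 0, 0, 0.016, -0.047, -0.1, -0.3], [0, 0, 0, 0.016, -0.047, -0.1, -0.3]]

```text
time: 2.1
position: [0.4883, -0.2173, 0.0901]
tool_rot: [-0.185, 0.685, -0.681, 0.183]
ft_force: [-0.7, 1.6, 0.2]
grip_width: 0.0565
```

```bash
cat >> h.py <<'E'
import cv2
from scipy.spatial.transform import Rotation as Rot
def yaw():
    m=Rot.from_quat(get_obs()["tool_rot"]).as_matrix(); return np.degrees(np.arctan2(m[1,2],m[0,2])), m[:,1]
def shot(tag,boxes):
    for n,(x0,y0,x1,y1,f) in boxes.items():
        im=camera(n)[:,:,::-1]
        cv2.imwrite(f"pics/{n}_{tag}_full.png",im)
        cv2.imwrite(f"pics/{n}_{tag}.png",cv2.resize(np.ascontiguousarray(im[y0:y1,x0:x1]),None,fx=f,fy=f,interpolation=cv2.INTER_CUBIC))
def st():
    o=get_obs();print("t",o["time"],"pos",o["position"].round(4),"yaw",yaw()[0].round(2),"ydir",yaw()[1].round(4),"F",o["ft_force"].round(2),"M",np.round(o["moment"],3),"w",round(o["grip_width"],4),"q6",o["q"][5].round(3))
E
python3 - <<'E'
from h import *
st()
shot("a",{"top":(300,170,420,260,6),"side":(270,190,400,340,4)})
print(proj("side",get_obs()["position"]),proj("top",get_obs()["position"]))
E
```

```text
t 2.1 pos [ 0.4883 -0.2173  0.0901] yaw -59.89 ydir [-0.0044  0.005  -1.    ] F [-0.66  1.65  0.16] M [-0.077  0.122  0.024] w 0.0565 q6 0.415
[344.41340873 259.89349572] [366.23005234 216.07297752]
```

View pics/top_a.png

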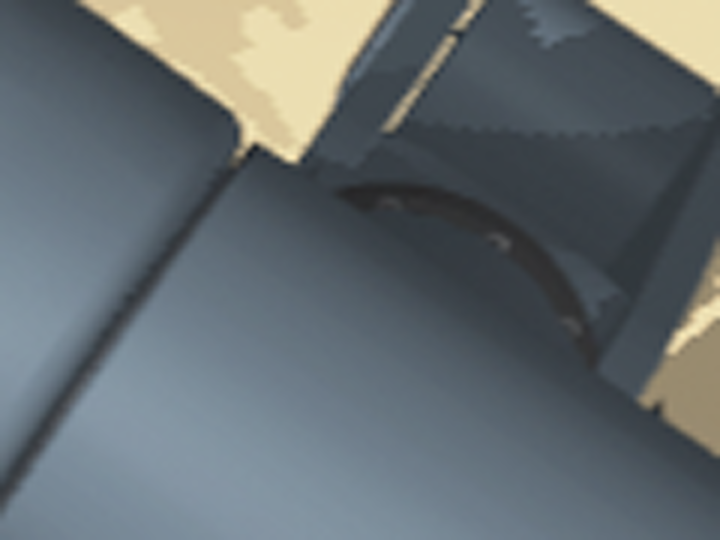

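View pics/side_a.png

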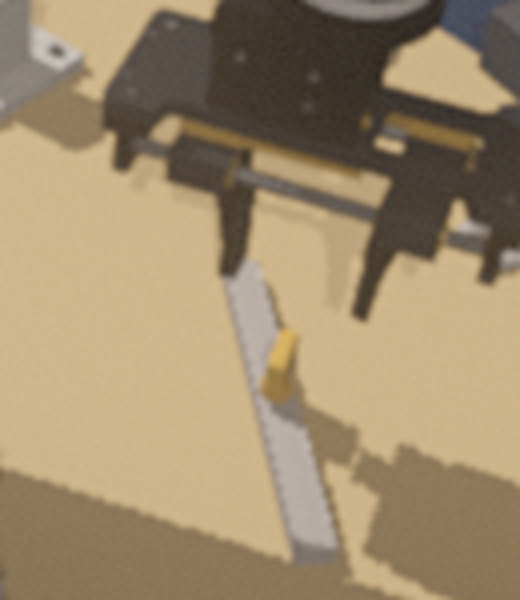

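Request:
jog_arm:
  increments:
    - [[0, 0, 0, 0.001, -0.002, -0.03, -0.3], [0, 0, 0, 0.001, -0.002, -0.055, -0.3], [0, 0, 0, 0.001, -0.002, -0.066, -0.3], [0, 0, 0, 0.001, -0.002, -0.068, -0.3], [0, 0, 0, 0.001, -0.002, -0.068, -0.3]]

```text
time: 2.7
position: [0.4924, -0.2203, 0.0266]
tool_rot: [0.183, -0.682, 0.683, -0.185]
ft_force: [0.0, -0.2, 0.6]
grip_width: 0.0564
```

```bash
python3 - <<'E'
from h import *
st()
shot("b",{"top":(300,170,420,260,6),"side":(270,190,400,340,4)})
E
```

```text
t 2.7 pos [ 0.4924 -0.2203  0.0266] yaw -59.78 ydir [ 3.4e-03 -6.0e-04 -1.0e+00] F [ 0.05 -0.23  0.63] M [-0.074  0.185 -0.01 ] w 0.0564 q6 0.413
```

View pics/side_b.png

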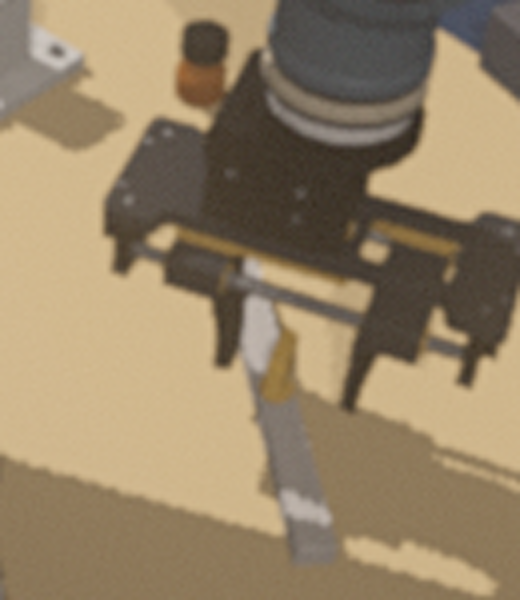

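Request:
jog_arm:
  increments:
    - [[0, 0, 0, -0.003, 0.001, -0.004, -0.3], [0, 0, 0, -0.003, 0.001, -0.004, 0.2], [0, 0, 0, -0.003, 0.001, -0.004, 0.5], [0, 0, 0, -0.003, 0.001, -0.004, 1], [0, 0, 0, -0.003, 0.001, -0.004, 1], [0, 0, 0, -0.003, 0.001, -0.004, 1]]
  squeeze: 30

```text
time: 3.4
position: [0.4896, -0.2195, 0.0229]
tool_rot: [0.183, -0.682, 0.683, -0.186]
ft_force: [-0.1, 0.5, -0.2]
grip_width: 0.0241
```

```bash
python3 - <<'E'
from h import *
st()
shot("c",{"top":(300,170,420,260,6),"side":(270,190,400,340,4)})
E
```

```text
t 3.4 pos [ 0.4896 -0.2195  0.0229] yaw -59.8 ydir [ 0.0041 -0.0011 -1.    ] F [-0.14  0.53 -0.19] M [-0.142  0.136 -0.001] w 0.0241 q6 0.411
```

View pics/side_c.png

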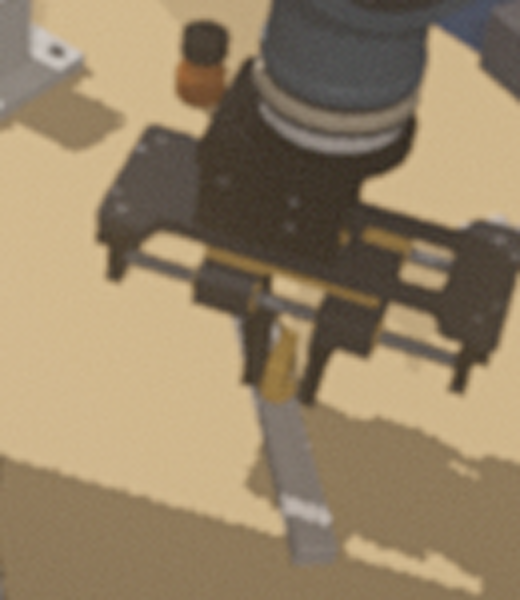

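Well centred; keep closing.

Request:
jog_arm:
  increments:
    - [[0, 0, 0, 0, 0, 0, 1], [0, 0, 0, 0, 0, 0, 1], [0, 0, 0, 0, 0, 0, 1], [0, 0, 0, 0, 0, 0, 1], [0, 0, 0, 0, 0, 0, 1]]

```text
time: 4.0
position: [0.4896, -0.2194, 0.0228]
tool_rot: [0.183, -0.682, 0.683, -0.185]
ft_force: [-0.1, 1.3, -1.6]
grip_width: 0.0098
```

```bash
python3 - <<'E'
from h import *
st()
shot("d",{"top":(300,170,420,260,6),"side":(270,190,400,340,4)})
E
```

```text
t 4.0 pos [ 0.4896 -0.2194  0.0228] yaw -59.8 ydir [ 3.9e-03 -8.0e-04 -1.0e+00] F [-0.1   1.27 -1.63] M [ 0.332 -0.06  -0.011] w 0.0098 q6 0.411
```

View pics/side_d.png

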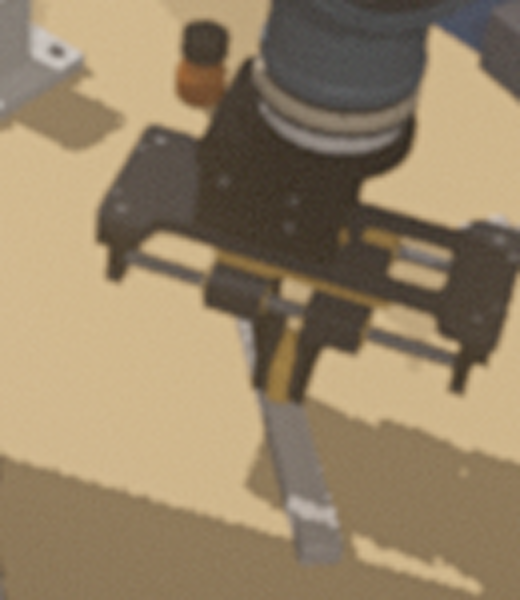

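Request:
jog_arm:
  increments:
    - [[0, 0, 0, 0, 0, 0.01, 1], [0, 0, 0, 0, 0, 0.03, 1], [0, 0, 0, 0, 0, 0.06, 1], [0, 0, 0, 0, 0, 0.1, 1], [0, 0, 0, 0, 0, 0.13, 1], [0, 0, 0, 0, 0, 0.13, 1]]

```text
time: 4.7
position: [0.4923, -0.2216, 0.1576]
tool_rot: [0.181, -0.679, 0.686, -0.188]
ft_force: [0.7, -0.1, -4.4]
grip_width: 0.0099
```

```bash
python3 - <<'E'
from h import *
st()
shot("e",{"side":(220,130,420,330,4)})
E
```

```text
t 4.7 pos [ 0.4923 -0.2216  0.1576] yaw -59.79 ydir [ 0.0126 -0.0077 -0.9999] F [ 0.66 -0.07 -4.42] M [-0.14   0.039  0.041] w 0.0099 q6 0.412
```

View pics/side_e_full.png

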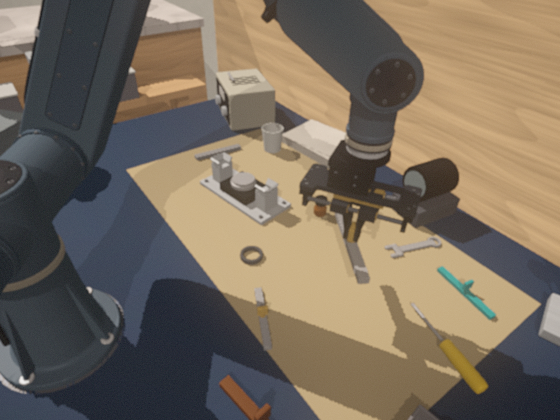

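Request:
jog_arm:
  increments:
    - [[0, 0, 2, 0.001, 0.02, 0, 1], [0, 0, 6, 0.002, 0.06, 0, 1], [0, 0, 11, 0.004, 0.105, 0, 1], [0, 0, 16, 0.006, 0.15, 0, 1], [0, 0, 21, 0.008, 0.195, 0, 1], [0, 0, 26, 0.01, 0.24, 0, 1], [0, 0, 31, 0.012, 0.285, 0, 1], [0, 0, 35, 0.014, 0.32, 0, 1]]

```text
time: 5.55
position: [0.5028, 0.1017, 0.1535]
tool_rot: [0.38, -0.594, 0.596, -0.384]
ft_force: [0.7, -0.6, -3.2]
grip_width: 0.0097
```

Request:
jog_arm:
  increments:
    - [[0, 0, 2, 0.001, 0.03, 0, 1], [0, 0, 4, 0.002, 0.055, 0, 1], [0, 0, 5, 0.003, 0.07, 0, 1], [0, 0, 5, 0.003, 0.076, 0, 1], [0, 0, 5, 0.003, 0.076, 0, 1]]

```text
time: 6.05
position: [0.5053, 0.1776, 0.1527]
tool_rot: [0.407, -0.577, 0.578, -0.409]
ft_force: [-0.4, 0.0, -4.0]
grip_width: 0.0097
```

```bash
python3 - <<'E'
from h import *
st()
shot("f",{"top":(130,150,290,270,5),"side":(170,100,320,230,5)})
E
```

```text
t 6.05 pos [0.5053 0.1776 0.1527] yaw -19.52 ydir [ 0.0039  0.001  -1.    ] F [-0.35  0.03 -3.98] M [-0.122  0.122 -0.03 ] w 0.0097 q6 0.469
```

View pics/top_f.png

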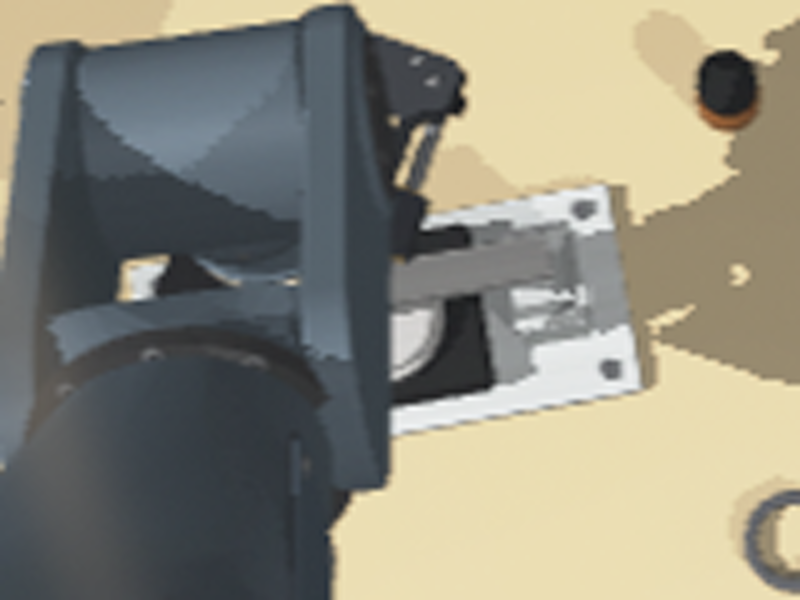

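View pics/side_f.png

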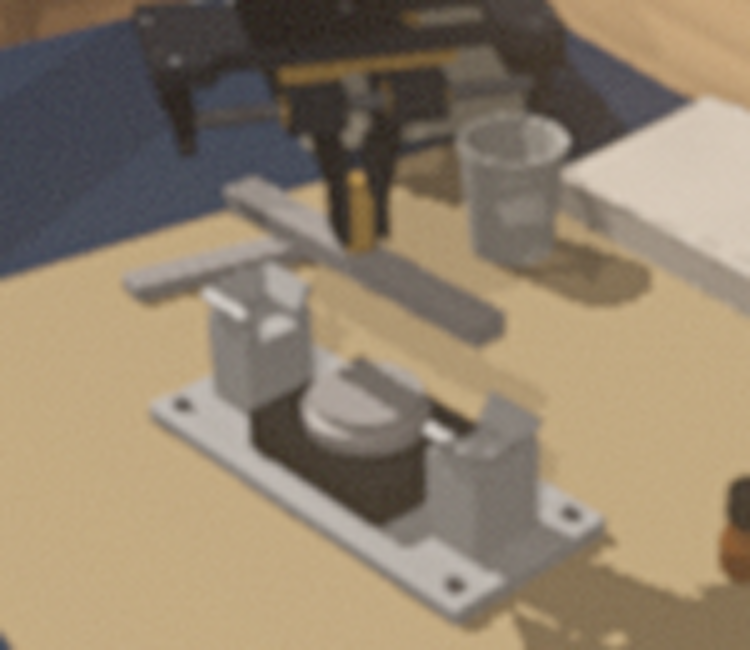

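```bash
python3 - <<'E'
import cv2
im=cv2.imread("pics/top_f_full.png")
cv2.imwrite("pics/f1.png",cv2.resize(im[188:223,205:260],None,fx=14,fy=14,interpolation=cv2.INTER_CUBIC))
im=cv2.imread("pics/side_f_full.png")
cv2.imwrite("pics/f2.png",cv2.resize(im[128:178,208:278],None,fx=11,fy=11,interpolation=cv2.INTER_CUBIC))
E
```

```text
(no output)
```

View pics/f1.png

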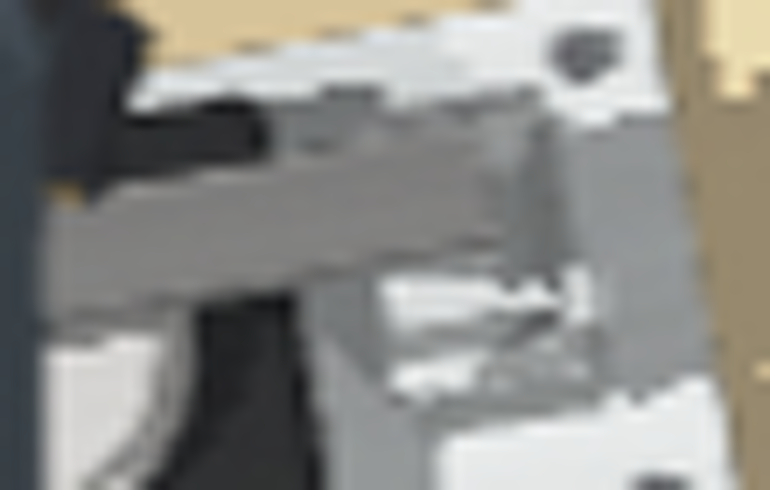

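View pics/f2.png

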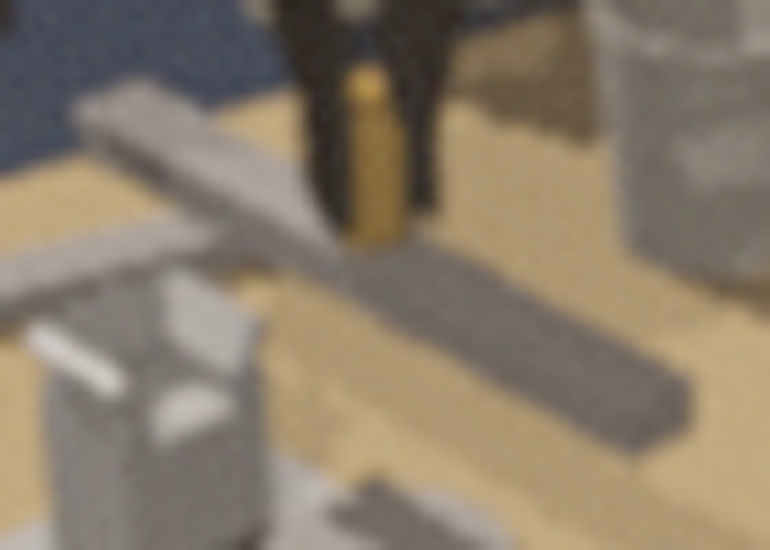

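```bash
python3 - <<'E'
from h import *
np.set_printoptions(precision=4,suppress=True)
z=.144
def ang(a,b): d=b-a; return np.degrees(np.arctan2(d[1],d[0]))%180
T=lambda p:ray("top",crop(p,(205,188),14),z)
S=lambda p:ray("side",crop(p,(208,128),11),z)
a,b=T((85,190)),T((480,133)); print("far",a,b,ang(a,b))
a,b=T((45,315)),T((505,240)); print("near",a,b,ang(a,b))
a,b=S((75,103)),S((635,422)); print("near",a,b,ang(a,b))
c,d=S((148,82)),S((692,378)); print("far",c,d,ang(c,d)); print((a+b+c+d)/4)
# predicted overlay
def overlay(n,cx,cy,zt,ya,fn,o,f,out):
    im=cv2.imread(fn); 
    r=Rot.from_euler('z',ya,degrees=True).as_matrix()
    P=[np.array([cx,cy,zt])+r@np.array(v) for v in [(.01,.095,0),(.01,-.095,0),(-.01,-.095,0),(-.01,.095,0)]]
    U=np.array([proj(n,p) for p in P]); U=(U-np.array(o)+.5)*f-.5
    cv2.polylines(im,[U.round().astype(int)],True,(0,0,255),1); cv2.imwrite(out,im)
for ya in(99.5,):
  overlay("top",.5053,.1776,z,ya,"pics/f1.png",(205,188),14,"pics/ov1.png")
  overlay("side",.5053,.1776,z,ya,"pics/f2.png",(208,128),11,"pics/ov2.png")
E
```

```text
far [0.5231 0.1512 0.144 ] [0.5318 0.0854 0.144 ] 97.58034136645648
near [0.502  0.1577 0.144 ] [0.5136 0.0812 0.144 ] 98.63082284141143
near [0.4796 0.2685 0.144 ] [0.5099 0.0794 0.144 ] 99.10077244748304
far [0.4992 0.2682 0.144 ] [0.5302 0.0871 0.144 ] 99.74047424003037
[0.5047 0.1758 0.144 ]
```

View pics/ov1.png

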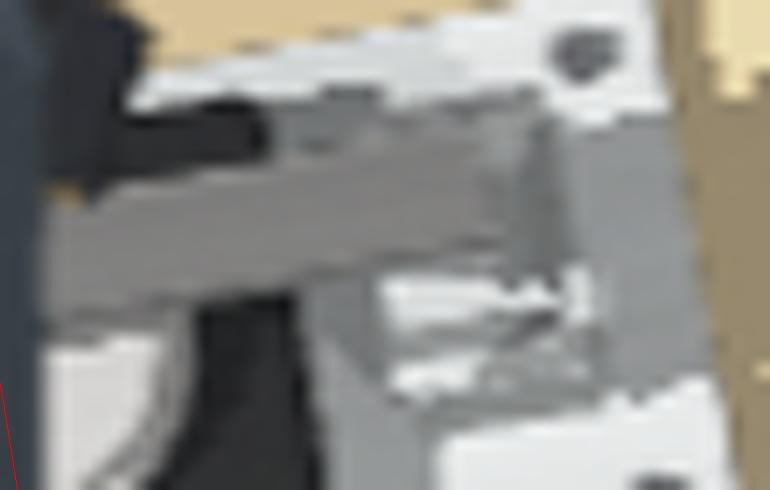

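View pics/ov2.png

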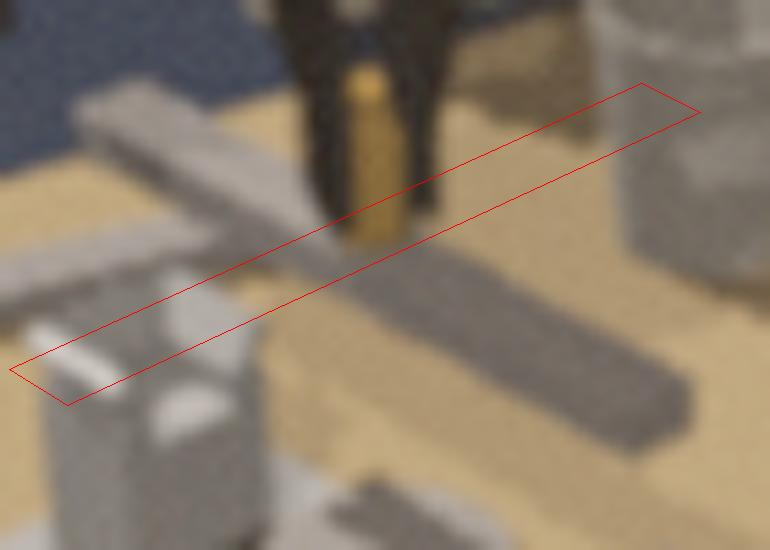

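```bash
cat >> h.py <<'E'
def rect(cx,cy,z,ya,hx,hy):
    r=Rot.from_euler('z',ya,degrees=True).as_matrix()
    return [np.array([cx,cy,z])+r@np.array(v) for v in [(hx,hy,0),(hx,-hy,0),(-hx,-hy,0),(-hx,hy,0)]]
def draw(n,im,P,o,f,col=(0,0,255)):
    U=np.array([proj(n,p) for p in P]); U=(U-np.array(o)+.5)*f-.5
    cv2.polylines(im,[(U*16).round().astype(int)],True,col,1,cv2.LINE_AA,4)
E
python3 - <<'E'
from h import *
z=.144
for n,fn,o,f,out in(("top","pics/f1.png",(205,188),14,"pics/ov1.png"),("side","pics/f2.png",(208,128),11,"pics/ov2.png")):
    im=cv2.imread(fn); draw(n,im,rect(.5053,.1776,z,9.0,.01,.095),o,f); draw(n,im,rect(.5053,.1776,z-.014,9.0,.01,.095),o,f,(0,200,0)); cv2.imwrite(out,im)
E
```

```text
(no output)
```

View pics/ov1.png

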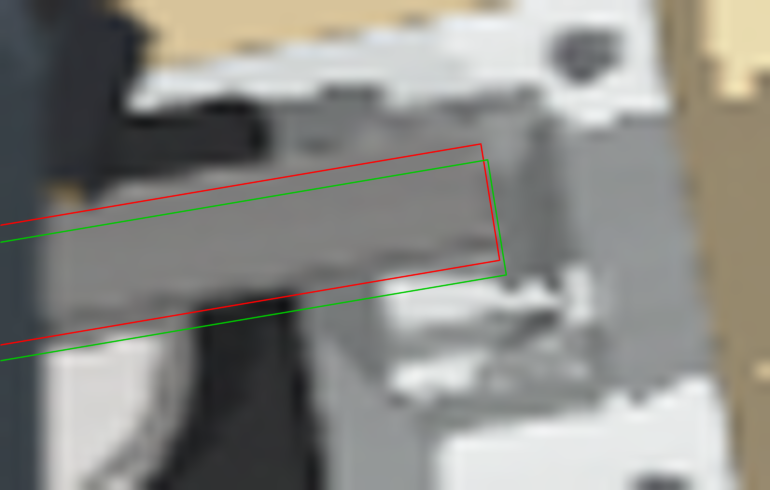

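View pics/ov2.png

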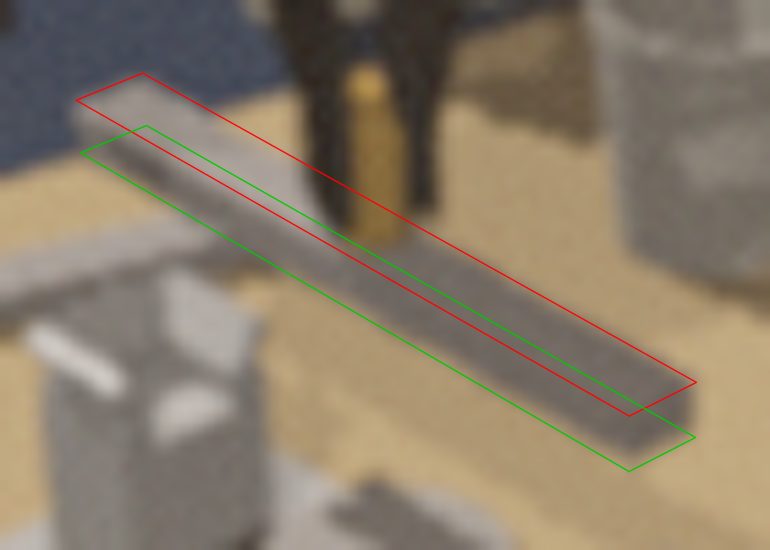

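```bash
python3 - <<'E'
from h import *
np.set_printoptions(precision=4,suppress=True)
print(ray("top",crop((353,231),(145,175),6),.056), ray("side",crop((371,237),(190,145),7),.056))
for n,fn,o,f,out,c in(("top","pics/c2.png",(145,175),6,"pics/ov3.png",(.5115,.1795)),("side","pics/c4.png",(190,145),7,"pics/ov4.png",(.507,.176))):
    im=cv2.imread(fn); x,y=c
    draw(n,im,rect(x,y,.01,9.5,.055,.125),o,f); draw(n,im,rect(x,y,.06,9.5,.0125,.0975),o,f,(0,200,0)); draw(n,im,rect(x,y,.081,9.5,.0125,.105),o,f,(255,0,0)); 
    draw(n,im,rect(x,y,.068,9.5,.0125,.0975),o,f,(255,0,255))
    cv2.imwrite(out,im)
E
```

```text
[0.5097 0.1807 0.056 ] [0.5052 0.1767 0.056 ]
```

View pics/ov3.png

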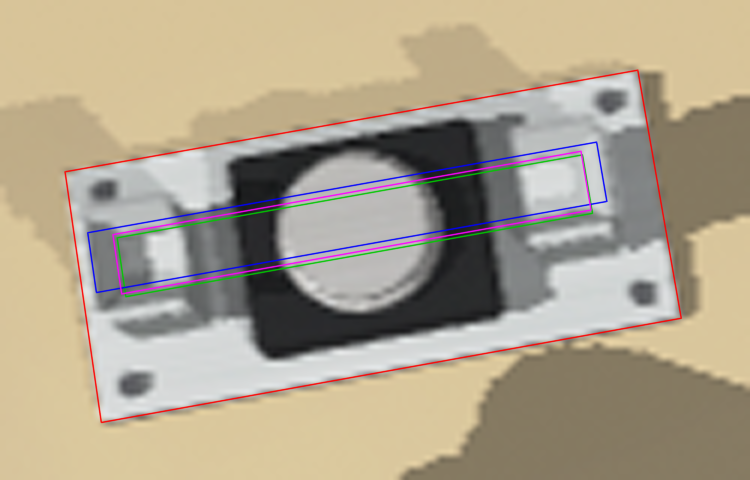

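View pics/ov4.png

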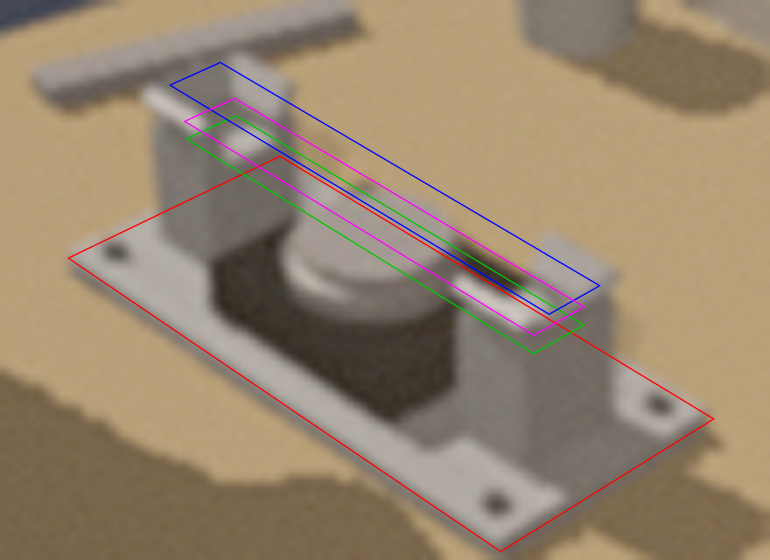

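Request:
jog_arm:
  increments:
    - [[0, 0, 0.6, 0.002, 0.001, -0.01, 1], [0, 0, 0.6, 0.003, 0.0015, -0.025, 1], [0, 0, 0.6, 0.003, 0.0015, -0.04, 1], [0, 0, 0.6, 0.003, 0.0015, -0.045, 1], [0, 0, 0.6, 0.003, 0.0015, -0.045, 1]]

```text
time: 6.65
position: [0.508, 0.1773, 0.107]
tool_rot: [0.41, -0.576, 0.576, -0.411]
ft_force: [-0.5, 0.1, -2.3]
grip_width: 0.0097
```

```bash
python3 - <<'E'
from h import *
st(); 
shot("g",{"top":(195,180,265,230,11),"side":(195,125,285,195,8)})
p=get_obs()["position"]
for n,o,f in(("top",(195,180),11),("side",(195,125),8)):
    im=cv2.imread(f"pics/{n}_g.png"); draw(n,im,rect(p[0],p[1],p[2]-.0088,9.5,.01,.095),o,f); cv2.imwrite(f"pics/{n}_gov.png",im)
E
```

```text
t 6.65 pos [0.508  0.1773 0.107 ] yaw -19.06 ydir [ 1.9e-03  4.0e-04 -1.0e+00] F [-0.5   0.15 -2.29] M [-0.103  0.137  0.043] w 0.0097 q6 0.46
```

View pics/top_g.png

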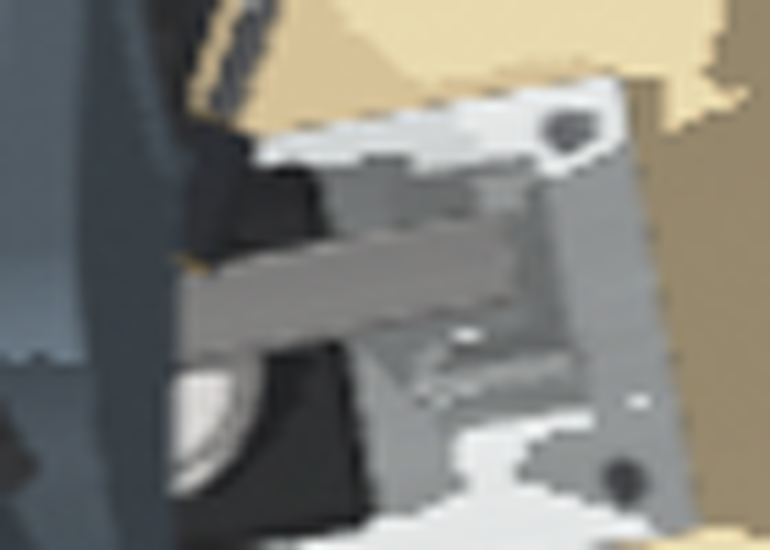

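View pics/side_g.png

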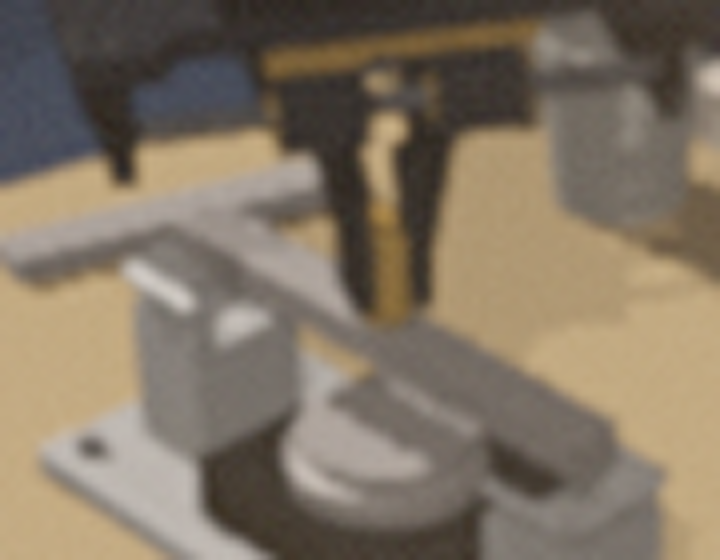

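```bash
python3 - <<'E'
from h import *
for n,o,f,c in(("top",(195,180),11,(.511,.180)),("side",(195,125),8,(.5065,.1763))):
    im=cv2.imread(f"pics/{n}_g.png"); draw(n,im,rect(*c,.0982,9.5,.01,.095),o,f); draw(n,im,rect(*c,.0842,9.5,.01,.095),o,f,(0,200,0)); cv2.imwrite(f"pics/{n}_gov.png",im)
E
```

```text
(no output)
```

View pics/top_gov.png

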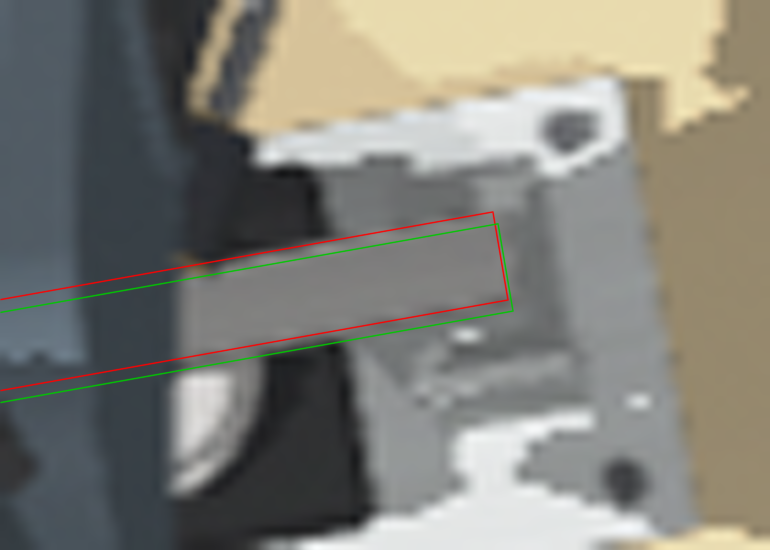

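View pics/side_gov.png

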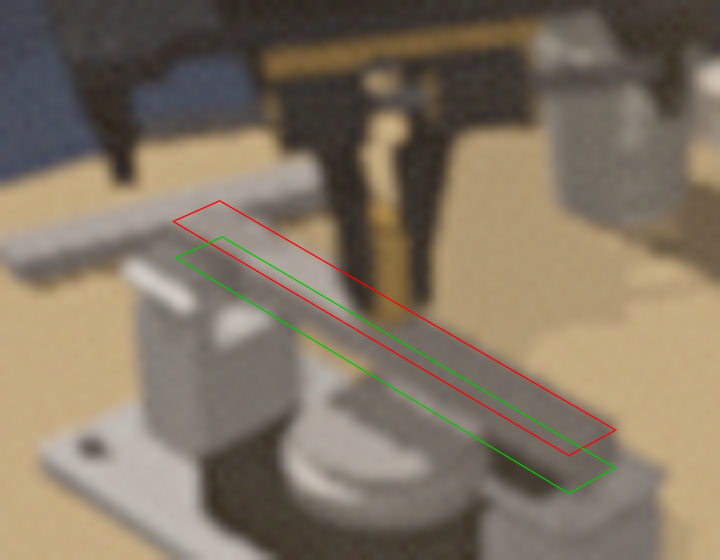

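Request:
jog_arm:
  increments:
    - [[0, 0, 0, 0, 0.002, -0.003, 1], [0, 0, 0, 0, 0.002, -0.007, 1], [0, 0, 0, 0, 0.002, -0.011, 1], [0, 0, 0, 0, 0.002, -0.015, 1], [0, 0, 0, 0, 0.002, -0.018, 1], [0, 0, 0, 0, 0.002, -0.018, 1]]

```text
time: 7.35
position: [0.5086, 0.1797, 0.0897]
tool_rot: [0.409, -0.575, 0.576, -0.412]
ft_force: [-0.1, 0.0, -3.1]
grip_width: 0.0098
```

```bash
python3 - <<'E'
from h import *
st(); 
shot("h",{"top":(195,180,265,230,11),"side":(195,125,285,195,8)})
E
```

```text
t 7.35 pos [0.5086 0.1797 0.0897] yaw -19.03 ydir [ 3.7e-03  7.0e-04 -1.0e+00] F [-0.09  0.04 -3.13] M [-0.028  0.099 -0.006] w 0.0098 q6 0.464
```

View pics/top_h.png

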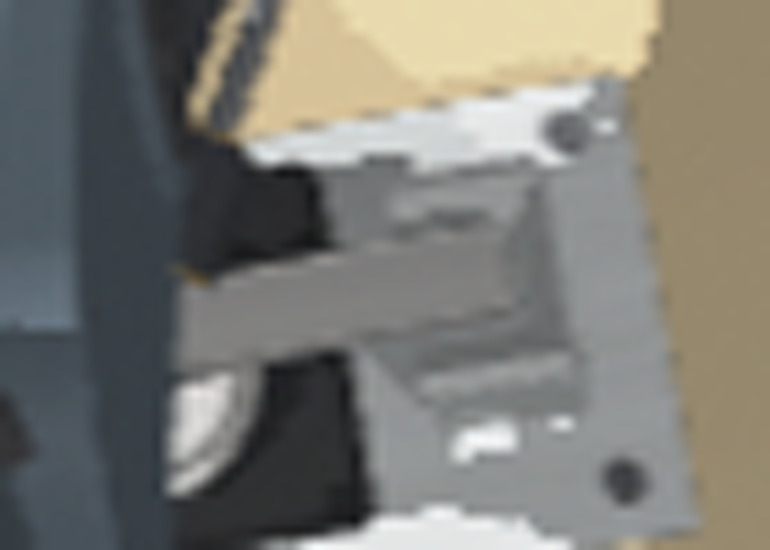

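View pics/side_h.png

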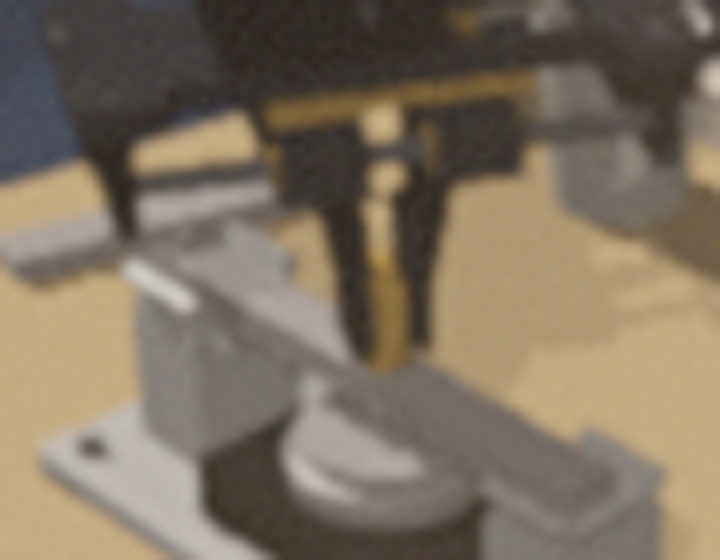

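Request:
jog_arm:
  increments:
    - [[0, 0, 0, 0, 0, -0.002, 1], [0, 0, 0, 0, 0, -0.004, 1], [0, 0, 0, 0, 0, -0.006, 1], [0, 0, 0, 0, 0, -0.0075, 1], [0, 0, 0, 0, 0, -0.0075, 1]]

```text
time: 7.95
position: [0.5091, 0.1796, 0.0827]
tool_rot: [0.409, -0.575, 0.577, -0.412]
ft_force: [0.4, -1.1, -0.8]
grip_width: 0.01
```

```bash
python3 - <<'E'
from h import *
st(); 
shot("i",{"top":(195,180,265,230,11),"side":(195,125,285,195,8)})
E
```

```text
t 7.95 pos [0.5091 0.1796 0.0827] yaw -19.04 ydir [ 4.8e-03  8.0e-04 -1.0e+00] F [ 0.38 -1.11 -0.79] M [-0.037  0.181  0.001] w 0.01 q6 0.464
```

View pics/top_i.png

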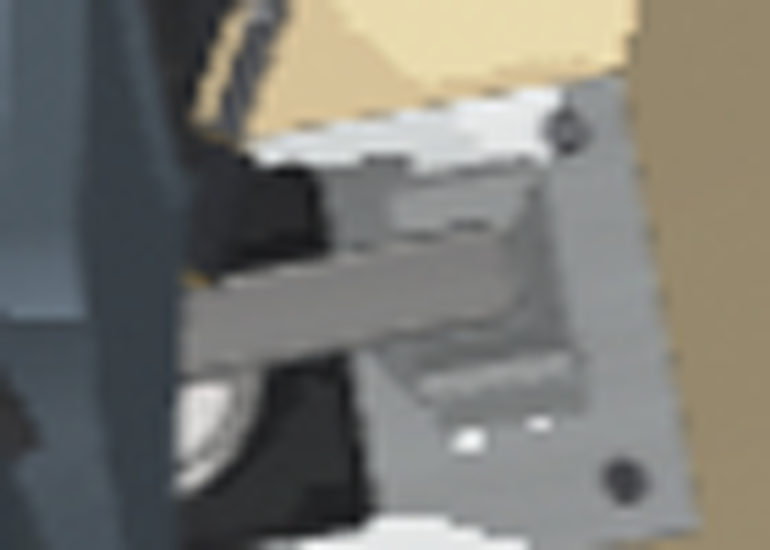

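View pics/side_i.png

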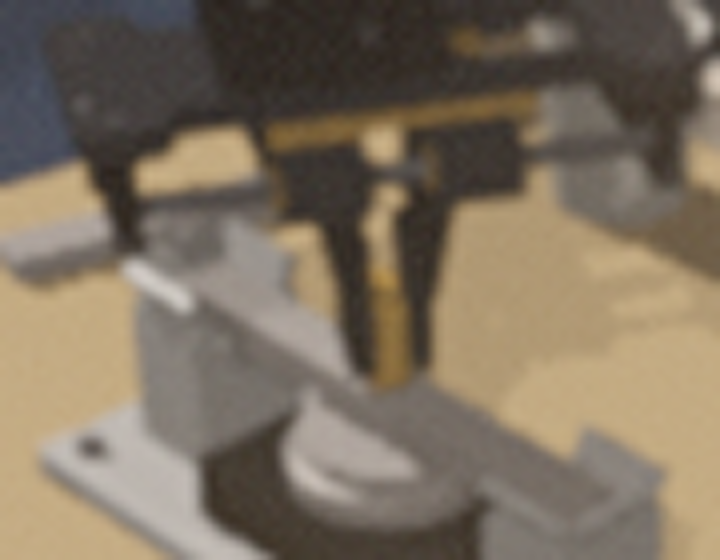

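Request:
jog_arm:
  increments:
    - [[0, 0, 0, 0, 0, -0.001, 1], [0, 0, 0, 0, 0, -0.002, 1], [0, 0, 0, 0, 0, -0.002, 1]]

```text
time: 8.35
position: [0.5092, 0.1796, 0.0824]
tool_rot: [0.409, -0.575, 0.577, -0.412]
ft_force: [-2.3, -1.5, 9.2]
grip_width: 0.01
```

```bash
python3 - <<'E'
from h import *
st(); 
E
```

```text
t 8.35 pos [0.5092 0.1796 0.0824] yaw -19.03 ydir [ 5.6e-03  7.0e-04 -1.0e+00] F [-2.27 -1.5   9.24] M [-0.155  0.635  0.075] w 0.01 q6 0.464
```

Request:
jog_arm:
  increments:
    - [[0, 0, -4, 0, 0, -0.001, 1], [0, 0, -10, 0, 0, -0.001, 1], [0, 0, -16, 0, 0, -0.001, 1], [0, 0, -22, 0, 0, -0.001, 1], [0, 0, -28, 0, 0, -0.001, 1], [0, 0, -30, 0, 0, -0.001, 1]]

```text
time: 8.95
position: [0.5089, 0.1799, 0.0825]
tool_rot: [0.245, -0.661, 0.664, -0.248]
ft_force: [-2.3, -0.4, 6.5]
grip_width: 0.0097
```

```bash
python3 - <<'E'
from h import *
st(); 
shot("j",{"top":(140,160,290,270,5),"side":(195,125,285,195,8)})
E
```

```text
t 8.95 pos [0.5089 0.1799 0.0825] yaw -49.17 ydir [ 0.0052 -0.0018 -1.    ] F [-2.29 -0.44  6.49] M [0.085 0.575 0.093] w 0.0097 q6 0.995
```

View pics/top_j.png

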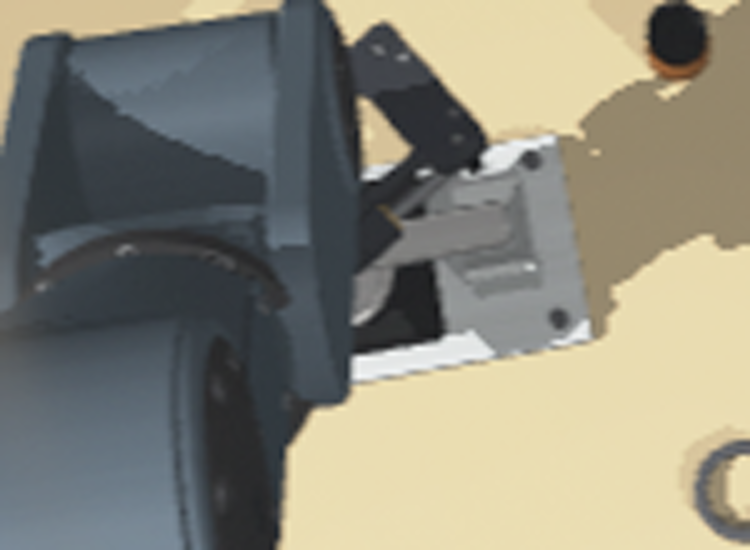

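View pics/side_j.png

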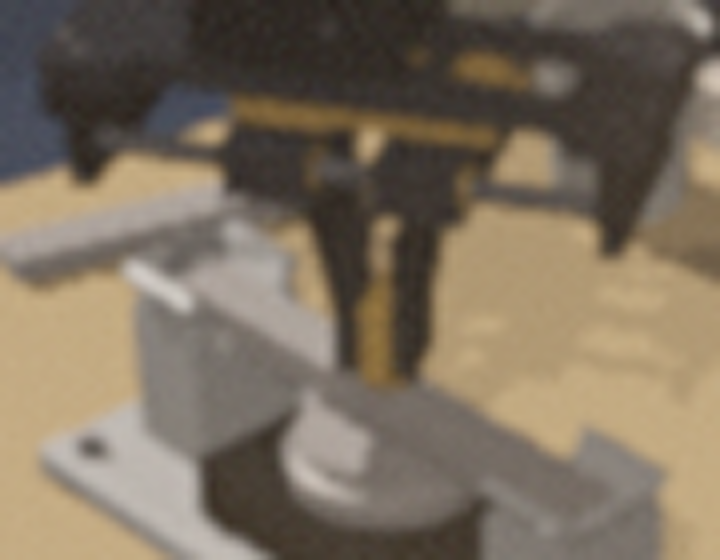

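Request:
jog_arm:
  increments:
    - [[0, 0, -6, 0, 0, -0.001, 1], [0, 0, -12, 0, 0, -0.001, 1], [0, 0, -18, 0, 0, -0.001, 1], [0, 0, -23, 0, 0, -0.001, 1], [0, 0, -26, 0, 0, -0.001, 1], [0, 0, -26, 0, 0, -0.001, 1]]

```text
time: 9.65
position: [0.5087, 0.1802, 0.0825]
tool_rot: [0.09, -0.7, 0.703, -0.093]
ft_force: [-2.0, 0.8, 6.2]
grip_width: 0.0096
```

```bash
python3 - <<'E'
from h import *
st(); 
E
```

```text
t 9.65 pos [0.5087 0.1802 0.0825] yaw -75.15 ydir [ 0.0042 -0.0033 -1.    ] F [-1.97  0.76  6.24] M [ 0.012  0.543 -0.049] w 0.0096 q6 1.451
```

Request:
jog_arm:
  increments:
    - [[0, 0, -1, 0, 0, -0.001, 1], [0, 0, -2, 0, 0, -0.001, 1], [0, 0, -3, 0, 0, -0.001, 1], [0, 0, -3, 0, 0, -0.001, 1]]

```text
time: 10.05
position: [0.5086, 0.1803, 0.0825]
tool_rot: [0.072, -0.702, 0.705, -0.074]
ft_force: [-2.2, 0.3, 5.8]
grip_width: 0.0095
```

```bash
python3 - <<'E'
from h import *
st(); 
E
```

```text
t 10.05 pos [0.5086 0.1803 0.0825] yaw -78.15 ydir [ 0.0044 -0.0035 -1.    ] F [-2.18  0.26  5.8 ] M [-0.199  0.451 -0.028] w 0.0095 q6 1.504
```

Request:
jog_arm:
  increments:
    - [[0, 0, -1, 0, 0, -0.001, 1], [0, 0, -2, 0, 0, -0.001, 1], [0, 0, -2, 0, 0, -0.001, 1]]

```text
time: 10.35
position: [0.5086, 0.1803, 0.0825]
tool_rot: [0.059, -0.703, 0.706, -0.062]
ft_force: [-2.1, -1.6, 5.5]
grip_width: 0.0096
```

```bash
python3 - <<'E'
from h import *
st(); 
E
```

```text
t 10.35 pos [0.5086 0.1803 0.0825] yaw -80.14 ydir [ 0.0047 -0.0038 -1.    ] F [-2.06 -1.59  5.48] M [-0.181  0.428  0.057] w 0.0096 q6 1.54
```

Request:
jog_arm:
  increments:
    - [[0, 0, -1, 0, 0, -0.001, 1], [0, 0, -2, 0, 0, -0.001, 1], [0, 0, -2, 0, 0, -0.001, 1]]

```text
time: 10.65
position: [0.5086, 0.1803, 0.0824]
tool_rot: [0.048, -0.704, 0.707, -0.051]
ft_force: [-2.5, -0.7, 3.9]
grip_width: 0.0098
```

```bash
python3 - <<'E'
from h import *
st(); 
E
```

```text
t 10.65 pos [0.5086 0.1803 0.0824] yaw -82.0 ydir [ 0.0052 -0.0046 -1.    ] F [-2.55 -0.66  3.91] M [-0.187  0.496  0.54 ] w 0.0098 q6 1.574
```

Request:
jog_arm:
  increments:
    - [[0, 0, -1, 0, 0, -0.001, 1], [0, 0, -1.5, 0, 0, -0.001, 1], [0, 0, -1.5, 0, 0, -0.001, 1], [0, 0, -1.5, 0, 0, -0.001, 1]]

```text
time: 11.05
position: [0.5087, 0.1804, 0.0824]
tool_rot: [0.039, -0.704, 0.708, -0.043]
ft_force: [-1.7, -0.8, 5.1]
grip_width: 0.0096
```

```bash
python3 - <<'E'
from h import *
st(); 
shot("k",{"top":(195,180,265,230,11),"side":(195,125,285,195,8)})
E
```

```text
t 11.05 pos [0.5087 0.1804 0.0824] yaw -83.34 ydir [ 0.006  -0.0053 -1.    ] F [-1.69 -0.81  5.14] M [-0.124  0.453  0.52 ] w 0.0096 q6 1.598
```

View pics/top_k.png

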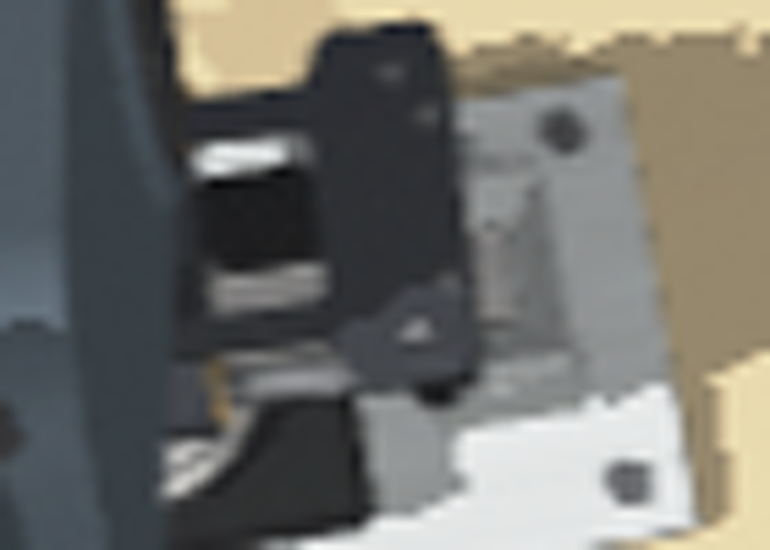

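View pics/side_k.png

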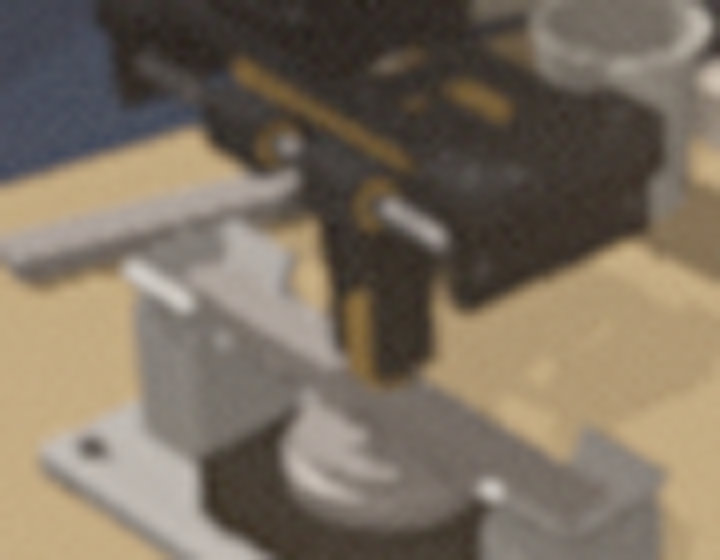

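Request:
jog_arm:
  increments:
    - [[0, 0, 4, 0, 0, -0.001, 1], [0, 0, 11, 0, 0, -0.001, 1], [0, 0, 18, 0, 0, -0.001, 1], [0, 0, 25, 0, 0, -0.001, 1], [0, 0, 32, 0, 0, -0.001, 1], [0, 0, 39, 0, 0, -0.001, 1], [0, 0, 44, 0, 0, -0.001, 1], [0, 0, 45, 0, 0, -0.001, 1]]

```text
time: 11.95
position: [0.509, 0.1798, 0.0824]
tool_rot: [0.306, -0.635, 0.638, -0.312]
ft_force: [-0.6, -3.3, 4.7]
grip_width: 0.0097
```

```bash
python3 - <<'E'
from h import *
st(); 
E
```

```text
t 11.95 pos [0.509  0.1798 0.0824] yaw -38.23 ydir [ 9.e-03 -3.e-04 -1.e+00] F [-0.65 -3.25  4.68] M [-0.444  0.349 -0.063] w 0.0097 q6 0.802
```

Request:
jog_arm:
  increments:
    - [[0, 0, 4, 0, 0, -0.001, 1], [0, 0, 11, 0, 0, -0.001, 1], [0, 0, 18, 0, 0, -0.001, 1], [0, 0, 25, 0, 0, -0.001, 1], [0, 0, 32, 0, 0, -0.001, 1], [0, 0, 39, 0, 0, -0.001, 1], [0, 0, 45, 0, 0, -0.001, 1], [0, 0, 45, 0, 0, -0.001, 1]]

```text
time: 12.75
position: [0.5097, 0.1796, 0.0824]
tool_rot: [-0.525, 0.469, -0.47, 0.532]
ft_force: [-0.6, -2.2, 5.1]
grip_width: 0.0099
```

```bash
python3 - <<'E'
from h import *
st(); 
shot("l",{"top":(195,180,265,230,11),"side":(195,125,285,195,8)})
E
```

```text
t 12.75 pos [0.5097 0.1796 0.0824] yaw 6.82 ydir [ 0.0081  0.006  -0.9999] F [-0.58 -2.18  5.08] M [-0.284  0.36   0.013] w 0.0099 q6 0.005
```

View pics/top_l.png

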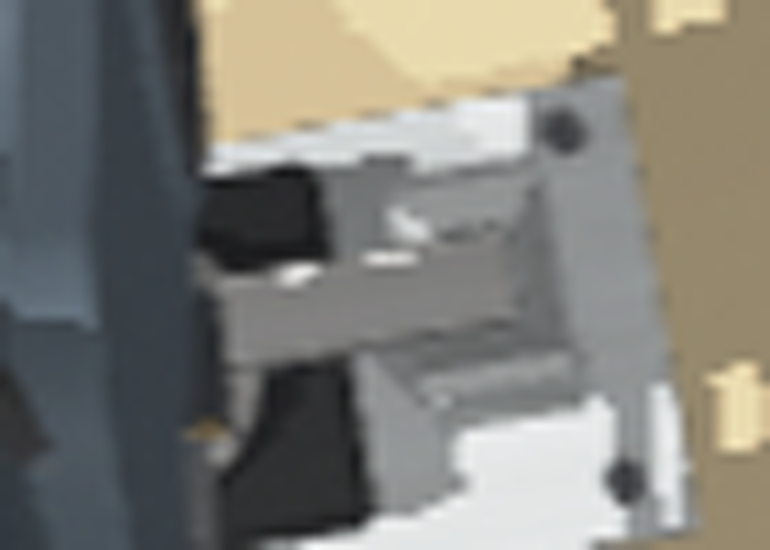

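View pics/side_l.png

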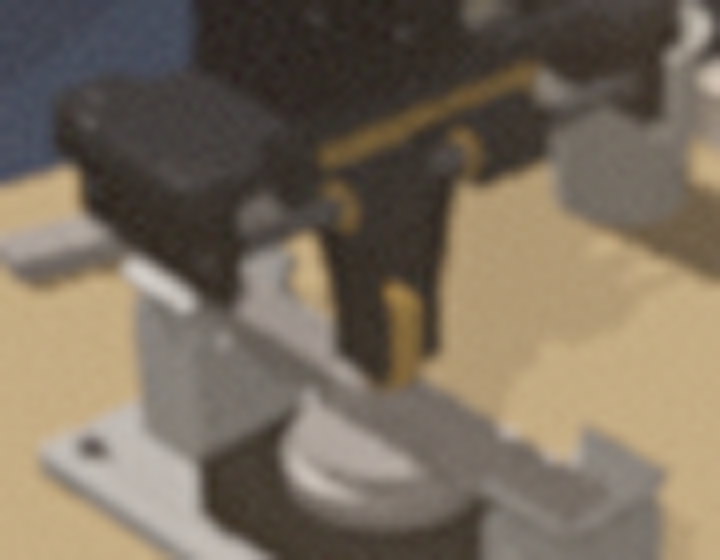

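```bash
python3 - <<'E'
from h import *
ims=[]
for n,o,f,c in(("top",(195,180),11,(.511,.180)),("side",(195,125),8,(.5065,.1763))):
    im=cv2.imread(f"pics/{n}_l.png"); draw(n,im,rect(*c,.074,9.5,.01,.095),o,f); cv2.imwrite(f"pics/{n}_lov.png",im)
E
```

```text
(no output)
```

View pics/top_lov.png

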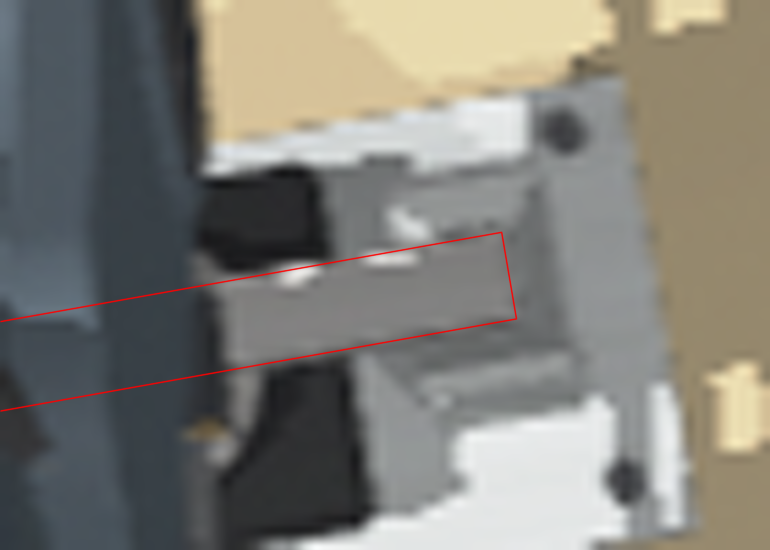

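View pics/side_lov.png

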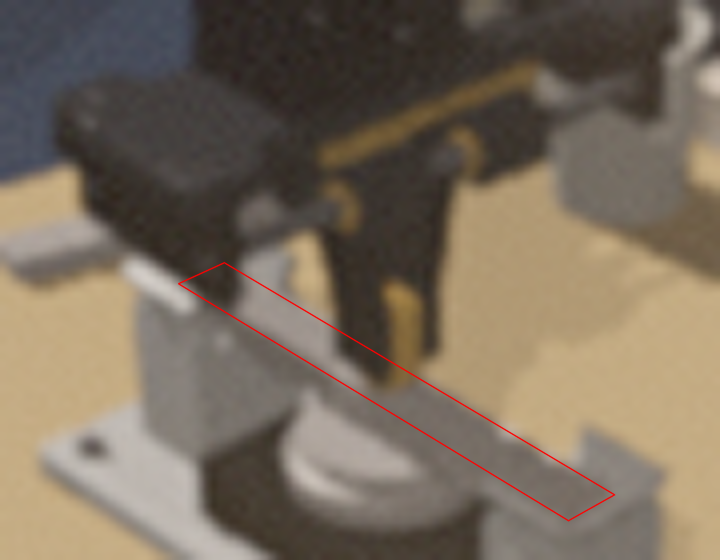

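View pics/side_l_full.png

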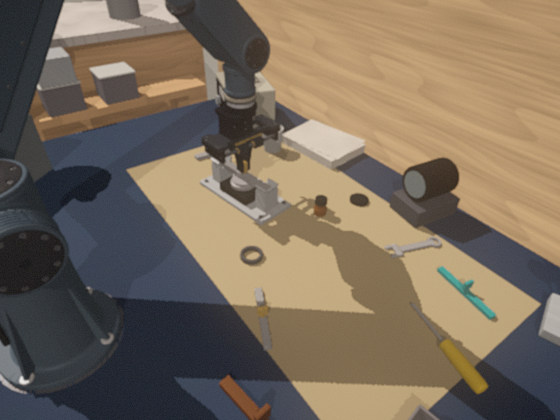

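Request:
jog_arm:
  increments:
    - [[0, 0, 1, 0, 0, -0.001, 1], [0, 0, 1, 0, 0, -0.001, 1], [0, 0, 1, 0, 0, -0.001, 1], [0, 0, 1, 0, 0, -0.001, 1]]

```text
time: 13.25
position: [0.5097, 0.1796, 0.0824]
tool_rot: [-0.529, 0.465, -0.466, 0.536]
ft_force: [-2.0, -1.3, 6.5]
grip_width: 0.0098
```

```bash
python3 - <<'E'
from h import *
st(); print(hand_in())
E
```

```text
t 13.25 pos [0.5097 0.1796 0.0824] yaw 7.64 ydir [ 0.0085  0.0061 -0.9999] F [-2.02 -1.32  6.55] M [-0.12   0.511  0.047] w 0.0098 q6 -0.01
the job is handed in; nothing more can be done
None
```

I laid the bridge bar in both saddles, turned the thumbscrew home, backed it off about a quarter turn and handed in at 13.25 s, still gripping the tab. No verdict was reported.

- **Laying the bar:** I carried it by the tab and lowered it slowly. It touched down at a TCP height of 0.0824 m, against about 0.0828 m expected. The last overlay of a fully seated bar matched the side picture, and the right-hand end in the top picture. The arm hid the left-hand end from the top camera, so I checked that end only from the side.
- **Seating the screw:** I turned it clockwise until the moment about the vertical rose from about 0.05 to 0.5 N m. That came at a tool yaw of −82° to −83°, where geometry put the seat at about −80.7°. I take the 1–2° gap as measurement error and give in the arm.
- **Backing off:** The final tool yaw is 7.6°, so the screw is backed off about 88–91° (1.54–1.59 rad).
- **Final hold:** The finger opening is 9.8 mm on the 10 mm tab, with the squeeze set to 30 N. The arm pushes down with about 6 N.
- **Cameras:** The two disagreed by about 4 mm in x. I used values between them, corrected by where the grasp actually met the tab.
- **Other things on the bench:** I touched none of them. Those visible in the last side picture look where they started, but I did not measure them.

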